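# Prop leg down, bench terminal held upright

### The arm

A 6-joint arm with a two-finger parallel gripper is mounted at the origin on the work surface. World frame = base frame: x ahead of the robot, y to its left, z up, the work surface at z = 0. Lengths are in m, angles in degrees, forces in N, time in s.
With the tool pointing down it reaches from about 0.35 to 0.875 m from the base axis. Payload 4.2 kg.
Tool frame: the origin (TCP) lies on the front face of the gripper's body, between the roots of the fingers; the fingertips stand 70 mm ahead of it and the grasp point (between the pads) lies 51 mm ahead of it; z points along the fingers, y is the line along which they close (so a half turn about z gives the same grasp; the last joint's range is limited). The gripper opens to 87 mm and grips with 3 to 60 N. Pads are 19 mm wide; open, the fingers measure 117 mm over their backs; the gripper's body (75 mm by 190 mm) begins 51 mm behind the grasp point.
Start: joints at [-61.559, 22.042, 0.453, 0, -68.411, -14.817], TCP at [0.147, -0.607, 0.292] pointing down, gripper open.
Joint ranges: [-179.83, 179.83], [-69.29, 118.12], [-61.27, 80.66], [-181.25, 117.63], [-171.15, -9.14], [-177.46, 177.46]. Speed limits (degrees/s): [159.86, 159.86, 180, 180, 180, 180].

### API

Orientations are given as a 3x3 rotation matrix whose columns are the frame's x, y, z axes.
In Python, from station import r gives the robot as it stands.
- The arm moves only by the shell command python3 -m pendant 'ROWS' [OPENING]. ROWS is JSON, a list of rows, each a list of 2 entries, a list of its own where there are three numbers: the shift along the tool's x, y, z in mm, then the turn, a rotation vector about the tool's x, y, z in rad. A call has 1 to 10 rows; each row is the pose to reach, as a shift and turn from the pose commanded when the call began, along the tool's axes at that moment; what a row does not reach only later rows make up. A row lasts 1/10 s, in which the tool goes at most 50 mm and 8.59 degrees, less where a joint would pass 70% of its speed; a pose out of reach is approached as far as the arm can. A call with a gripper value outside its range is refused whole. OPENING is the opening, from 0 (shut) to 1 (fully open), set as the call begins (- or left out, the last holds). The fingers move at their own pace and stop on an object; the grip force is fixed at half the most. Time passes only in rows, so rows that repeat a pose let the fingers close. It gives the time, the measured TCP pose, the force, the opening and the grip force at its end, in the units of the state.
- r.sense(): the state, without advancing time (a new reading comes with each control period).
- r.capture(name): name is "side" or "top"; returns a dict with "frame" (384x512x3 uint8, red, green, blue), "vertical_fov" (degrees; the focal length in pixels is half the picture's height over the tangent of half this angle, whatever the lens; pixels are square), "cx", "cy" (the principal point, pixels), "distortion" ([k1, k2, p1, p2, k3] as OpenCV has them; the pictures are not rectified), "rvec" (rotation vector, rad) and "tvec" (3), from world to camera coordinates, as OpenCV has them. Camera axes: x right, y down, z forward; pixel columns grow to the right and rows downward; lengths in m; the calibration is good to about 2 mm. A picture is of the moment at which its call begins. There is no depth.
- r.finish_job(): hands the job in; it is judged then, once.
The state is a dict: "time_s": time; "joints": joint angles; "joint_velocities": joint speeds; "effort": joint torques, N m; "tcp_pos": TCP position; "ee_rot": TCP orientation; "wrist_force": force on the tool from outside, world axes, zero at the start; "moment": the same for the moment, N m; "gripper_width": opening from 0.0 (shut) to 1.0 (fully open); "gripper_force": force on a finger pad.
Only numpy, scipy, OpenCV 4.12 (cv2) and the standard library are available. Lean on these libraries where they do the work, as an engineer would, in place of code of your own. Each camera call takes 0.05 s, during which the arm holds its last target. There are 200 camera calls.

### The job

The bench terminal lies tipped back on its base with its sprung prop leg folded up behind it: flip the leg down past its centre, so that it snaps away from the panel and its foot comes to the bench. Then take the terminal by its top edge, bring it upright so that the leg springs fully down, and finish still gripping it there, upright and still with the foot clear of the bench, so that a colleague can slip the anti-slip pad under the foot. Leave the pad and the other things on the bench where they are.

Things in the scene. Friction and masses are not known exactly. Their poses are not given: they have to be found in the camera images.
- stand: Dark steel base plate 200 mm wide, 8 mm thick, fixed to the bench. Origin on the bench, below the middle of the hinge axis; z up, y along the hinge axis, +x to the terminal's back (where it leans and where the leg is). The plate reaches from 100 mm in front of the origin to 35 mm behind it. The back looks to the robot's left and partly away from it (0.8 to 1.6 rad from world +x).
- hinge (a point): Middle of the terminal's hinge axis, 35 mm above the bench; the axis is the stand's y axis. Axes as the stand's.
- recline (a joint): Lean of the terminal about its hinge, rad: 0 upright, positive leans back (top towards stand +x). It turns freely from a stop at -0.10 to its rest at 0.52, where it starts. Near upright it tips over if let go: forward to the stop, or back to the rest, or, with the leg fully down, back onto the leg at about 0.27. A few newtons at the top edge move it; about 1.2 kg in all.
- terminal: Flat dark grey touch terminal, a slab 230 wide, 175 high, 24 mm thick, screen in front. Origin mid lower edge, 50 mm from the hinge axis; z along the slab to its top edge, +x out of its back, y along its width. A housing 130 wide, 22 mm proud, covers the back up to 142 mm from the hinge axis, with the leg's hub on it; the top 80 mm of the slab are plain on both faces.
- terminal_top (a point): Middle of the terminal's top edge, in the mid-plane of the slab, 225 mm from the hinge axis. Axes as the terminal's.
- leg (a joint): Swing of the leg about its hub, rad: 0 folded up, 2.87 fully down (stop). Its angle from the slab's up direction, turning backward and down, is 0.15 + value. A spring (up to 0.3 N m) drives it away from a centre at 1.15 to either end; about 2 N at the foot starts it. With the terminal lying back the foot meets the bench at about 1.9; as the terminal rises the leg springs on to 2.87.
- leg_hub (a point): Pivot of the prop leg on the back of the housing, on the middle line of the terminal, 120 mm from the hinge along the slab's z and 42 mm behind its mid-plane (+x). The leg turns about the stand's y direction.
- leg_foot (a point): Centre of the leg's rubber foot, a cylinder 18 mm thick, 30 mm long, parallel to the hinge axis, 132 mm from leg_hub; the leg is a bar 16 mm wide, 8 mm thick. Folded at the start it stands in the open about 220 mm above the bench, some 50 mm behind the slab's top edge. Foot on the bench: centre 9 mm high; terminal upright, leg fully down: about 24 mm high.
- pad: Bystander: black rubber anti-slip pad 60 x 45 x 6 mm lying behind and to one side of the stand; origin under its centre.
- bottle: Bystander: clear solvent bottle, 80 mm in diameter, 165 mm high, standing on the bench; origin under its centre.
- beaker: Bystander: glass beaker, 68 mm in diameter, 85 mm high, standing on the bench; origin under its centre.
- vial_tray: Bystander: white tray of small vials, 85 x 130 mm, 47 mm high, on the bench; origin under its centre.

How it is judged (in metres and radians):
On the way:
1. the leg is flipped down past its centre while the terminal still lies back (value of joint leg above 1.6 rad and value of joint recline above 0.35 rad), for 0.2 s.
At the end, for the whole second after the job is handed in: The fingers still hold the terminal itself (more than 2 N), it stands still within 0.07 rad (4 degrees) of upright, the leg is fully down (joint above 2.7) and its foot is at least 5 mm clear of the bench (value of joint recline between -0.07 and 0.07 rad and velocity of joint recline between -0.1 and 0.1 rad/s and value of joint leg above 2.7 rad and height (world z) of leg_foot above 0.014 m and contact force between the fingers and terminal above 2 N); the arm keeps its last pose, push and grip.
It fails at once if a bystander (pad, bottle, beaker or vial tray) is shifted more than 25 mm (distance of any of pad, bottle, beaker, vial_tray from where it was at the start of the episode above 0.025 m).
It also fails if it takes over 51 s, if anything falls off the work surface, if the arm or the gripper's body presses on something with over 40 N, if the wrist force passes 120 N, or if a joint passes its speed limit or range.

## Working session

There is one attempt and no reset: what is moved stays moved. The work goes in short steps, Python scripts to look and compute and a shell command to move; the robot and the scene stay as the last step left them, time stands still between calls to the robot, and variables do not carry over. Pictures are saved under pics/ and viewed, at most 10 in all, crops included, and the job is handed in when it is done.

```bash
ls; mkdir -p pics
python3 - <<'E'
from station import r
import cv2
for n in("side","top"):
    c=r.capture(n);cv2.imwrite(f"pics/{n}0.png",c["frame"][...,::-1])
    print(n,{k:v for k,v in c.items() if k!="frame"})
s=r.sense();print(s)
E
```

```text
pics
side {'vertical_fov': 50.12469036582131, 'cx': 260.16808116118716, 'cy': 196.09683429582867, 'distortion': array([-0.13629796,  0.        ,  0.        ,  0.        ,  0.        ]), 'rvec': array([ 1.3574404 , -2.3724059 ,  0.77820573]), 'tvec': array([0.25787226, 0.52576003, 1.20343748])}
top {'vertical_fov': 48.17483108677549, 'cx': 258.2344109124952, 'cy': 191.26828844402277, 'distortion': array([0.03182684, 0.        , 0.        , 0.        , 0.        ]), 'rvec': array([ 2.19325996, -2.14974682,  0.1583413 ]), 'tvec': array([-0.04708714,  0.56932245,  1.45273367])}
{'time_s': 0.1, 'joints': array([-6.15610972e+01,  2.20859066e+01,  3.88573421e-01, -2.57455273e-02,
       -6.84119705e+01, -1.48175577e+01]), 'joint_velocities': array([-0.08158544, -0.15678558,  0.12094895,  0.0875129 , -0.00831301,
        0.02122077]), 'effort': array([-3.13363589e-04, -3.91689169e+01,  1.87936467e+01,  4.23183113e+00,
        1.34584011e-02, -7.70521387e-05]), 'tcp_pos': array([ 0.14713112, -0.60702273,  0.29127908]), 'ee_rot': array([[-9.71912326e-01, -2.35342597e-01, -5.41070699e-04],
       [-2.35343204e-01,  9.71910518e-01,  1.87644133e-03],
       [ 8.42657279e-05,  1.95107377e-03, -9.99998093e-01]]), 'wrist_force': array([-0.65914368, -0.09058511,  0.10001586]), 'moment': array([ 0.02792765, -0.03011785, -0.00106189]), 'gripper_force': 0.0, 'gripper_width': 1.0011673258318103}
```

View pics/side0.png

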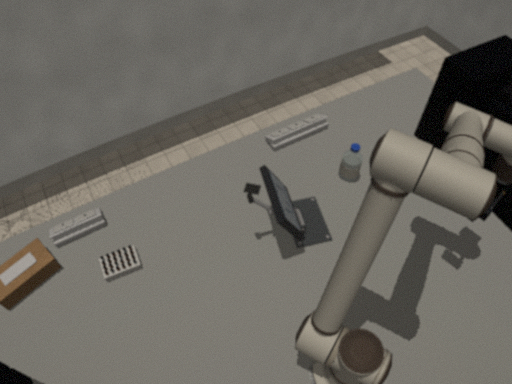

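View pics/top0.png

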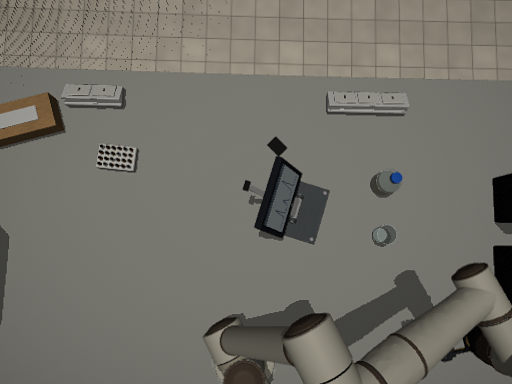

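Run:
```python
import cv2,numpy as np
a=cv2.imread("pics/side0.png")[140:270,225:355];b=cv2.imread("pics/top0.png")[125:255,225:355]
f=lambda i:cv2.convertScaleAbs(cv2.resize(i,(400,400),interpolation=cv2.INTER_CUBIC),alpha=1.8,beta=15)
cv2.imwrite("pics/c0.png",np.hstack([f(a),f(b)]))
```

```text
(no output)
```

View pics/c0.png

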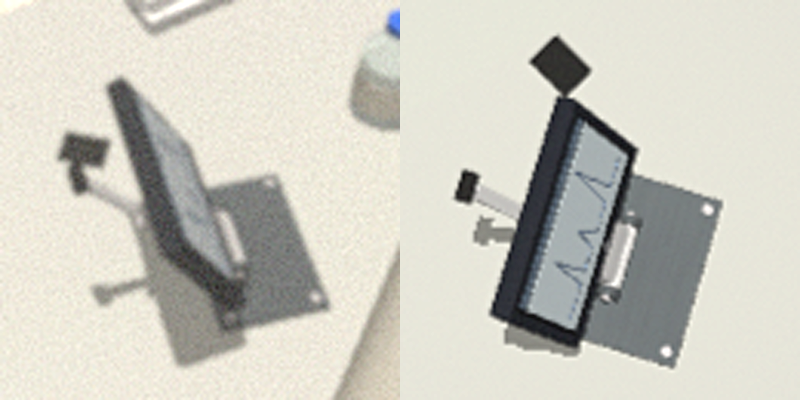

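```bash
cat > h.py <<'E'
import numpy as np,cv2
from station import r
def cam(n):
    c=r.capture(n);f=192/np.tan(np.radians(c["vertical_fov"]/2))
    return dict(K=np.array([[f,0,c["cx"]],[0,f,c["cy"]],[0,0,1]]),d=c["distortion"],rv=c["rvec"],t=c["tvec"],R=cv2.Rodrigues(c["rvec"])[0],im=c["frame"])
def ray(c,p):
    u=cv2.undistortPoints(np.array([[p]],float),c["K"],c["d"])[0,0]
    d=c["R"].T@np.array([*u,1]);return -c["R"].T@c["t"],d/np.linalg.norm(d)
def plane(c,p,z):
    o,d=ray(c,p);return o+d*(z-o[2])/d[2]
def tri(c1,p1,c2,p2):
    A=[];b=[]
    for c,p in((c1,p1),(c2,p2)):
        o,d=ray(c,p);P=np.eye(3)-np.outer(d,d);A.append(P);b.append(P@o)
    x=np.linalg.lstsq(np.vstack(A),np.hstack(b),rcond=None)[0]
    return x,[round(1e3*np.linalg.norm(A[i]@x-b[i]),1) for i in(0,1)]
def proj(c,X): return cv2.projectPoints(np.array(X,float).reshape(-1,3),c["rv"],c["t"],c["K"],c["d"])[0][:,0]
E
python3 - <<'E'
from h import *
np.set_printoptions(precision=4,suppress=True)
s,t=cam("side"),cam("top")
S=lambda x,y:(225+(x+.5)/3.077-.5,140+(y+.5)/3.077-.5)
T=lambda x,y:(225+(x-400+.5)/3.077-.5,125+(y+.5)/3.077-.5)
print("cams",ray(s,(256,192)),ray(t,(256,192)))
for n,a,b in[("foot",(78,178),(466,187)),("cornA",(278,178),(722,200)),("cornB",(328,305),(675,366)),("topfar",(120,80),(565,97)),("topnear",(165,247),(492,316)),("pad",(84,150),(560,66))]:
    print(n,*tri(s,S(*a),t,T(*b)))
A=plane(t,T(722,200),.008);B=plane(t,T(675,366),.008);print(A,B,np.linalg.norm(A-B))
v=(A-B)[:2];v/=np.linalg.norm(v);xb=np.array([-v[1],v[0]]);print("yaw",np.arctan2(xb[1],xb[0]),"origin",(A+B)[:2]/2+.1*xb)
for n,p in(("bottle",(390,190)),("beaker",(383,236)),("tray",(117,157)),("pad",T(560,66))):print(n,plane(t,p,.0))
E
```

```text
cams (array([-0.1056,  0.376 ,  1.2801]), array([ 0.5143, -0.3013, -0.803 ])) (array([0.392 , 0.0009, 1.511 ]), array([ 0.118 , -0.0194, -0.9928]))
foot [0.5647 0.0058 0.2194] [np.float64(0.3), np.float64(0.3)]
cornA [ 0.5863 -0.2941 -0.0154] [np.float64(2.1), np.float64(2.1)]
cornB [ 0.395  -0.2341  0.0005] [np.float64(1.6), np.float64(1.6)]
topfar [ 0.6532 -0.0933  0.2277] [np.float64(4.2), np.float64(4.2)]
topnear [ 0.4384 -0.0214  0.2358] [np.float64(0.5), np.float64(0.5)]
pad [ 0.7396 -0.1003 -0.0031] [np.float64(0.4), np.float64(0.4)]
[ 0.5846 -0.2879  0.008 ] [ 0.394  -0.2341  0.008 ] 0.19803577423495164
yaw 1.2958830511511323 origin [ 0.5164 -0.1648]
bottle [ 0.5891 -0.5063  0.    ]
beaker [ 0.4254 -0.4784  0.    ]
tray [0.6855 0.4649 0.    ]
pad [ 0.7392 -0.0997  0.    ]
```

```bash
cat >> h.py <<'E'
from scipy.spatial.transform import Rotation as Ro
YAW=1.296;O=np.array([.5164,-.1648,0]);XS=np.array([np.cos(YAW),np.sin(YAW),0]);YS=np.array([-XS[1],XS[0],0]);Z=np.array([0,0,1.])
W=lambda x,z,y=0:O+XS*x+YS*y+Z*z
def to(P,R):
    s=r.sense();C=s["ee_rot"];P=np.array(P)
    sh=C.T@(P-s["tcp_pos"])*1e3;v=Ro.from_matrix(C.T@R).as_rotvec()
    print("[[%.0f,%.0f,%.0f],[%.3f,%.3f,%.3f]]"%(*sh,*v))
def RF(ysign=1): y=YS*ysign;return np.c_[np.cross(y,-Z),y,-Z]
E
python3 - <<'E'
from h import *
to(W(.182,.345),RF())
E
```

```text
[[-552,502,-53],[0.001,0.001,-1.058]]
```

```bash
python3 -m pendant '[[[0,0,-53],[0,0,0]],[[-37,33,-53],[0,0,-0.07]],[[-74,66,-53],[0,0,-0.14]],[[-111,99,-53],[0,0,-0.21]],[[-148,132,-53],[0,0,-0.28]],[[-185,165,-53],[0,0,-0.35]],[[-222,198,-53],[0,0,-0.42]],[[-259,231,-53],[0,0,-0.49]],[[-296,264,-53],[0,0,-0.56]],[[-333,297,-53],[0,0,-0.63]]]' 0
python3 - <<'E'
from h import *
to(W(.182,.345),RF())
E
```

```text
time_s: 1.2
tcp_pos: [0.4015, -0.2384, 0.3455]
ee_rot: [[-0.644, -0.765, 0.001], [-0.765, 0.644, -0.0], [-0.0, -0.001, -1.0]]
wrist_force: [0.4, -1.2, 0.4]
gripper_width: 0.172
gripper_force: 0.0
[[-296,35,1],[-0.001,0.000,-0.425]]
```

```bash
python3 -m pendant '[[[-40,5,0],[0,0,-0.06]],[[-80,10,0],[0,0,-0.12]],[[-120,15,0],[0,0,-0.18]],[[-160,19,0],[0,0,-0.24]],[[-200,24,0],[0,0,-0.30]],[[-240,29,0],[0,0,-0.36]],[[-270,32,0],[0,0,-0.40]],[[-296,35,0],[0,0,-0.425]],[[-296,35,0],[0,0,-0.425]],[[-296,35,0],[0,0,-0.425]]]' 0
python3 - <<'E'
from h import *
to(W(.182,.345),RF())
s,t=cam("side"),cam("top")
a=s["im"][140:270,225:355];b=t["im"][125:255,225:355]
f=lambda i:cv2.convertScaleAbs(cv2.resize(i,(400,400),interpolation=cv2.INTER_CUBIC),alpha=1.8,beta=15)
cv2.imwrite("pics/c1.png",np.hstack([f(a),f(b)])[...,::-1])
E
```

```text
time_s: 2.2
tcp_pos: [0.5655, 0.0085, 0.3446]
ee_rot: [[-0.274, -0.962, -0.001], [-0.962, 0.274, -0.0], [0.001, 0.001, -1.0]]
wrist_force: [-0.5, -0.4, 0.2]
gripper_width: 0.007
gripper_force: 0.0
[[-2,0,-0],[0.001,-0.001,-0.003]]
```

View pics/c1.png

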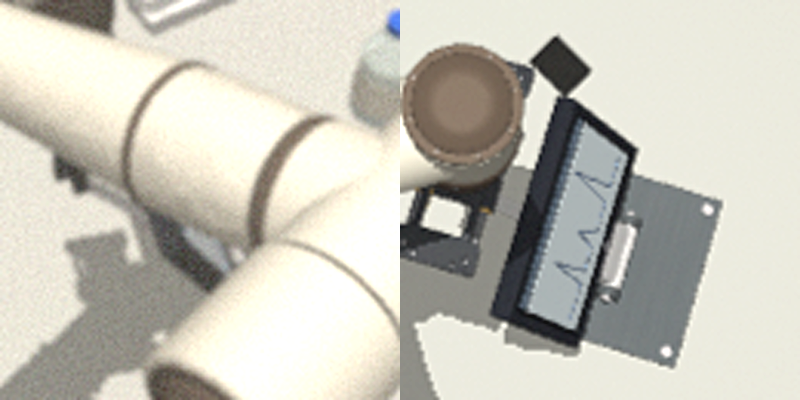

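```bash
python3 -m pendant '[[[0,0,20],[0,0,0]],[[0,0,40],[0,0,0]],[[-4,0,48],[0,0,0]],[[-10,0,54],[0,0,0]],[[-15,0,60],[0,0,0]],[[-20,0,65],[0,0,0]],[[-25,0,72],[0,0,0]],[[-29,0,79],[0,0,0]],[[-33,0,86],[0,0,0]],[[-37,0,93],[0,0,0]]]' 0
```

```text
time_s: 3.3
tcp_pos: [0.5763, 0.0439, 0.2518]
ee_rot: [[-0.274, -0.962, 0.001], [-0.962, 0.274, -0.0], [-0.0, -0.001, -1.0]]
wrist_force: [1.7, 1.3, 2.8]
gripper_width: 0.007
gripper_force: 1.1
```

```bash
python3 -m pendant '[[[-4,0,11],[0,0,0]],[[-7,0,22],[0,0,0]],[[-9,0,32],[0,0,0]],[[-10,0,44],[0,0,0]],[[-11,0,58],[0,0,0]],[[-9,0,72],[0,0,0]],[[-7,0,87],[0,0,0]],[[-3,0,98],[0,0,0]],[[1,0,109],[0,0,0]],[[4,0,116],[0,0,0]]]' 0
```

```text
time_s: 4.3
tcp_pos: [0.5739, 0.0392, 0.1348]
ee_rot: [[-0.275, -0.961, -0.002], [-0.961, 0.275, -0.001], [0.001, 0.002, -1.0]]
wrist_force: [-0.9, -0.4, -0.2]
gripper_width: 0.004
gripper_force: 0.0
```

```bash
python3 -m pendant '[[[-5,0,-40],[0,0,0]],[[-10,0,-85],[0,0,0]],[[-20,0,-130],[0,0,0]],[[-30,0,-175],[0,0,0]],[[-50,0,-215],[0,0,0]],[[-90,0,-235],[0,0,0]],[[-130,0,-235],[0,0,0]],[[-170,0,-235],[0,0,0]],[[-200,0,-235],[0,0,0]],[[-200,0,-235],[0,0,0]]]' 0
python3 - <<'E'
from h import *
print(r.sense()["joints"].round(1))
s,t=cam("side"),cam("top")
a=s["im"][140:270,225:355];b=t["im"][125:255,225:355]
f=lambda i:cv2.convertScaleAbs(cv2.resize(i,(400,400),interpolation=cv2.INTER_CUBIC),alpha=1.8,beta=15)
cv2.imwrite("pics/c2.png",np.hstack([f(a),f(b)])[...,::-1])
def G(th,d,sg):
    u=XS*np.sin(th)+Z*np.cos(th);n=XS*np.cos(th)-Z*np.sin(th)
    return W(0,.035)+u*(.225+d),np.c_[np.cross(sg*n,-u),sg*n,-u]
for sg in(1,-1):
    to(*G(.52,.12,sg))
E
cat >> h.py <<'E'
def G(th,d,sg):
    u=XS*np.sin(th)+Z*np.cos(th);n=XS*np.cos(th)-Z*np.sin(th)
    return W(0,.035)+u*(.225+d),np.c_[np.cross(sg*n,-u),sg*n,-u]
E
```

```text
time_s: 5.3
tcp_pos: [0.63, 0.2354, 0.3694]
ee_rot: [[-0.271, -0.962, -0.001], [-0.962, 0.271, -0.0], [0.0, 0.001, -1.0]]
wrist_force: [-0.4, -1.0, -0.5]
gripper_width: 0.006
gripper_force: 0.0
[ 34.2  24.8  15.7  -0.  -80.9 -50. ]
[[242,0,36],[0.408,0.406,1.530]]
[[242,0,36],[-0.406,0.408,-1.534]]
```

View pics/c2.png

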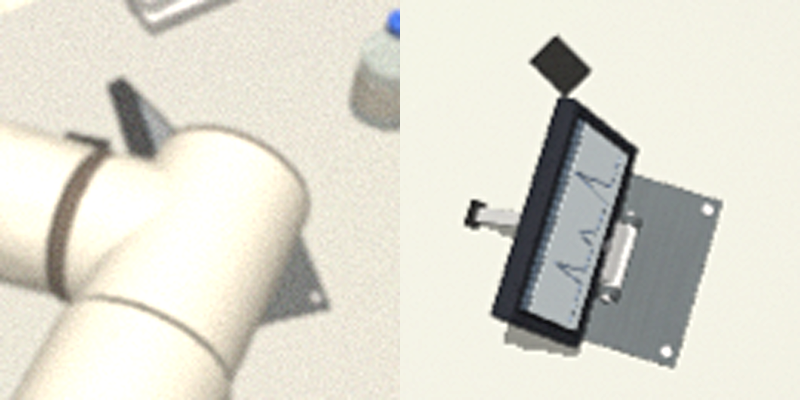

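```bash
python3 -m pendant '[[[10,0,0],[-0.04,0.04,-0.14]],[[30,0,3],[-0.08,0.08,-0.28]],[[50,0,6],[-0.12,0.12,-0.42]],[[75,0,10],[-0.15,0.15,-0.56]],[[100,0,14],[-0.19,0.19,-0.70]],[[125,0,18],[-0.23,0.23,-0.84]],[[150,0,22],[-0.27,0.27,-0.98]],[[175,0,26],[-0.31,0.31,-1.12]],[[200,0,30],[-0.35,0.35,-1.26]],[[220,0,33],[-0.39,0.39,-1.40]]]' 1
python3 - <<'E'
from h import *
print(r.sense()["joints"].round(1))
to(*G(.52,.12,-1))
E
```

```text
time_s: 6.4
tcp_pos: [0.5682, 0.018, 0.3386]
ee_rot: [[0.917, -0.363, -0.166], [-0.398, -0.796, -0.456], [0.033, 0.484, -0.875]]
wrist_force: [0.7, -0.6, 0.5]
gripper_width: 0.834
gripper_force: 0.0
[ 25.7  20.9  -6.1  19.9 -85.   34.7]
[[2,14,13],[-0.012,0.037,-0.133]]
```

```bash
python3 -m pendant '[[[1,7,7],[-0.006,0.02,-0.07]],[[2,14,13],[-0.012,0.037,-0.133]],[[2,14,13],[-0.012,0.037,-0.133]]]' 1
python3 - <<'E'
from h import *
np.set_printoptions(precision=1,suppress=True)
to(*G(.52,.12,-1))
t=cam("top");s=cam("side")
th=.52;u=XS*np.sin(th)+Z*np.cos(th);n=XS*np.cos(th)-Z*np.sin(th)
for o in(-.012,.012):
  X=[W(0,.035)+u*.225+n*o+YS*y for y in(-.115,.115)]
  print(o,((proj(t,X)-[225,125])*3.077+[400,0]).tolist(),((proj(s,X)-[225,140])*3.077).tolist())
print((proj(t,[W(.167,.009)])-[225,125])*3.077+[400,0])
b=t["im"][125:255,225:355]
cv2.imwrite("pics/c3.png",cv2.convertScaleAbs(cv2.resize(b,(600,600),interpolation=cv2.INTER_CUBIC),alpha=1.8,beta=15)[...,::-1])
E
```

```text
time_s: 6.7
tcp_pos: [0.5623, 0.0007, 0.334]
ee_rot: [[0.961, -0.242, -0.136], [-0.277, -0.834, -0.476], [0.002, 0.495, -0.869]]
wrist_force: [0.5, -1.0, -0.2]
gripper_width: 0.993
gripper_force: 0.0
[[1,0,-0],[-0.002,0.002,-0.006]]
-0.012 [[573.2009970494883, 95.53907145321004], [505.65336823369984, 320.27681117923953]] [[118.6905210728255, 70.71563257465723], [179.8434024539059, 243.23174933857703]]
0.012 [[552.1291160836106, 91.87868719404617], [484.7568824281568, 314.42572291594564]] [[100.09556250523289, 81.4546331728586], [158.99990558641667, 254.23889545230935]]
[[473.9 213.3]]
```

View pics/c3.png

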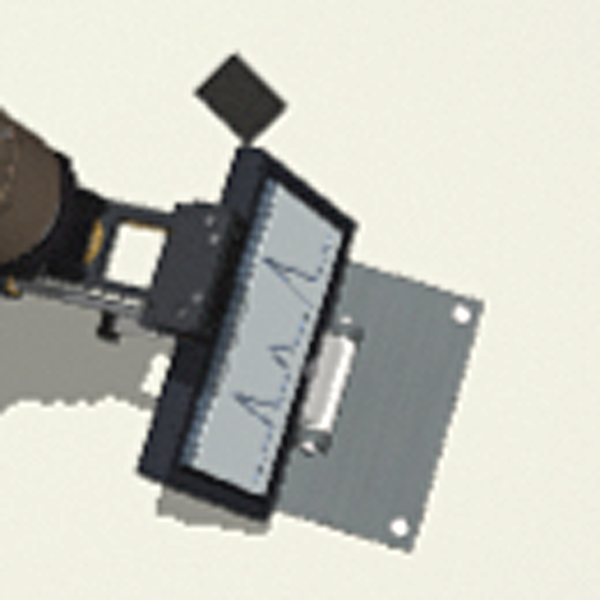

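```bash
python3 -m pendant '[[[1,3,15],[0,0,0]],[[1,3,30],[0,0,0]],[[1,3,45],[0,0,0]],[[1,3,60],[0,0,0]],[[1,3,72],[0,0,0]],[[1,3,80],[0,0,0]],[[1,3,85],[0,0,0]],[[1,3,85],[0,0,0]]]' 1 && python3 -m pendant '[[[0,0,0],[0,0,0]],[[0,0,0],[0,0,0]],[[0,0,0],[0,0,0]],[[0,0,0],[0,0,0]],[[0,0,0],[0,0,0]],[[0,0,0],[0,0,0]],[[0,0,0],[0,0,0]],[[0,0,0],[0,0,0]],[[0,0,0],[0,0,0]],[[0,0,0],[0,0,0]]]' 0
python3 - <<'E'
from h import *
print(r.sense()["joints"].round(1))
for th in(.52,.4,.3,.2,.1,0): to(*G(th,.035,-1))
E
```

```text
time_s: 7.6
tcp_pos: [0.5524, -0.0407, 0.261]
ee_rot: [[0.961, -0.24, -0.135], [-0.276, -0.835, -0.477], [0.002, 0.496, -0.869]]
wrist_force: [0.1, -0.0, -0.7]
gripper_width: 1.001
gripper_force: 0.0
time_s: 8.6
tcp_pos: [0.552, -0.0424, 0.2624]
ee_rot: [[0.961, -0.24, -0.137], [-0.276, -0.833, -0.48], [0.001, 0.499, -0.866]]
wrist_force: [-1.0, -8.0, 2.8]
gripper_width: 0.27
gripper_force: 30.0
[ 21.2  21.2 -18.8  24.9 -71.   40.1]
[[-1,-2,1],[0.003,0.002,-0.005]]
[[-1,29,3],[0.123,0.001,-0.005]]
[[-1,54,7],[0.223,0.001,-0.005]]
[[-1,79,14],[0.323,0.001,-0.005]]
[[-0,104,24],[0.423,0.000,-0.005]]
[[-0,127,35],[0.523,0.000,-0.005]]
```

```bash
python3 -m pendant '[[[0,6.5,0],[0.025,0,0]],[[0,13,0.3],[0.05,0,0]],[[0,19.5,0.7],[0.075,0,0]],[[0,26,1.3],[0.1,0,0]],[[0,32.4,2],[0.125,0,0]],[[0,38.9,2.9],[0.15,0,0]],[[0,45.3,4],[0.175,0,0]],[[0,51.7,5.2],[0.2,0,0]],[[0,58,6.5],[0.225,0,0]],[[0,64.3,8.1],[0.25,0,0]]]' 0
python3 - <<'E'
from h import *
for th in(.1,0): to(*G(th,.035,-1))
E
```

```text
time_s: 9.6
tcp_pos: [0.5356, -0.0986, 0.2869]
ee_rot: [[0.961, -0.266, -0.071], [-0.275, -0.927, -0.254], [0.002, 0.263, -0.965]]
wrist_force: [-2.7, -1.3, 6.6]
gripper_width: 0.276
gripper_force: 30.2
[[-0,43,5],[0.167,-0.001,-0.004]]
[[-0,69,10],[0.267,-0.001,-0.004]]
```

```bash
python3 -m pendant '[[[0,7,0],[0.027,0,0]],[[0,14,0.5],[0.054,0,0]],[[0,21,1],[0.08,0,0]],[[0,28,1.6],[0.107,0,0]],[[0,35,2.5],[0.134,0,0]],[[0,42,3.5],[0.16,0,0]],[[0,49,5],[0.187,0,0]],[[0,56,6.5],[0.214,0,0]],[[0,63,8.3],[0.24,0,0]],[[0,68,9.8],[0.264,0,0]]]' 0 && python3 -m pendant '[[[0,0,0],[0,0,0]],[[0,0,0],[0,0,0]],[[0,0,0],[0,0,0]],[[0,0,0],[0,0,0]],[[0,0,0],[0,0,0]]]' 0
python3 - <<'E'
from h import *
np.set_printoptions(precision=1,suppress=True)
to(*G(0,.035,-1))
t=cam("top");s=cam("side")
th=0;hub=W(.042,.155);a=.15+2.87
print("foot pred",proj(t,[W(.042+.132*np.sin(a),.155+.132*np.cos(a))]),proj(s,[W(.042+.132*np.sin(a),.155+.132*np.cos(a))]))
f=lambda i:cv2.convertScaleAbs(cv2.resize(i,(400,400),interpolation=cv2.INTER_CUBIC),alpha=1.8,beta=15)
cv2.imwrite("pics/c4.png",np.hstack([f(s["im"][140:270,225:355]),f(t["im"][125:255,225:355])])[...,::-1])
E
```

```text
time_s: 10.6
tcp_pos: [0.5165, -0.1642, 0.2966]
ee_rot: [[0.961, -0.275, 0.002], [-0.275, -0.961, -0.003], [0.003, 0.002, -1.0]]
wrist_force: [-7.0, -0.4, 12.4]
gripper_width: 0.274
gripper_force: 30.1
time_s: 11.1
tcp_pos: [0.5166, -0.1641, 0.2965]
ee_rot: [[0.961, -0.275, 0.002], [-0.275, -0.961, -0.004], [0.003, 0.004, -1.0]]
wrist_force: [-6.1, -0.0, 10.7]
gripper_width: 0.273
gripper_force: 30.1
[[0,1,2],[0.004,-0.003,-0.004]]
foot pred [[279.  202.9]] [[282.5 222.5]]
```

View pics/c4.png

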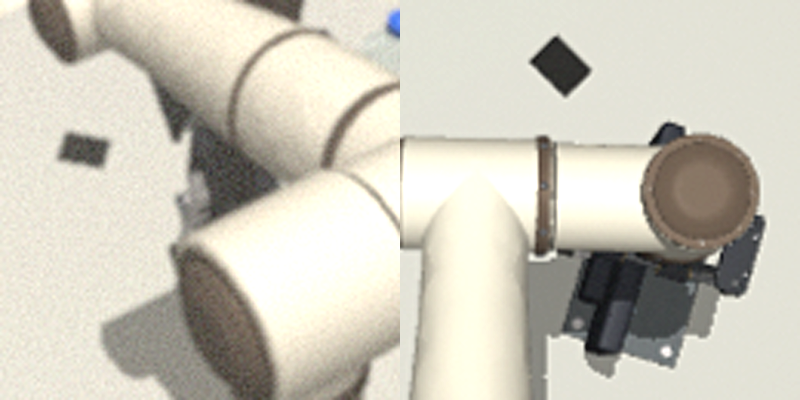

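Run:
```python
from h import *
np.set_printoptions(precision=1,suppress=True)
t=cam("top");s=cam("side")
T=lambda X:((proj(t,X)-[280,170])*8).round(0).tolist()
S=lambda X:((proj(s,X)-[265,190])*8).round(0).tolist()
for th in(-.07,0,.07):
    u=XS*np.sin(th)+Z*np.cos(th);n=XS*np.cos(th)-Z*np.sin(th)
    print(th,T([W(0,.035)+u*.225+n*o+YS*.115 for o in(-.012,.012)]))
for l in(1.9,2.4,2.7,2.87): print(l,S([W(.042+.132*np.sin(.15+l),.155+.132*np.cos(.15+l),y) for y in(-.015,.015)]))
f=lambda i:cv2.convertScaleAbs(cv2.resize(i,(400,480),interpolation=cv2.INTER_CUBIC),alpha=2,beta=15)
cv2.imwrite("pics/c5.png",np.hstack([f(s["im"][190:250,265:315]),f(t["im"][190:250,270:320])])[...,::-1])
```

```text
-0.07 [[177.0, 574.0], [114.0, 555.0]]
0 [[136.0, 562.0], [73.0, 542.0]]
0.07 [[94.0, 549.0], [31.0, 530.0]]
1.9 [[-85.0, 194.0], [-68.0, 251.0]]
2.4 [[10.0, 234.0], [28.0, 289.0]]
2.7 [[85.0, 237.0], [103.0, 292.0]]
2.87 [[131.0, 233.0], [150.0, 287.0]]
```

View pics/c5.png

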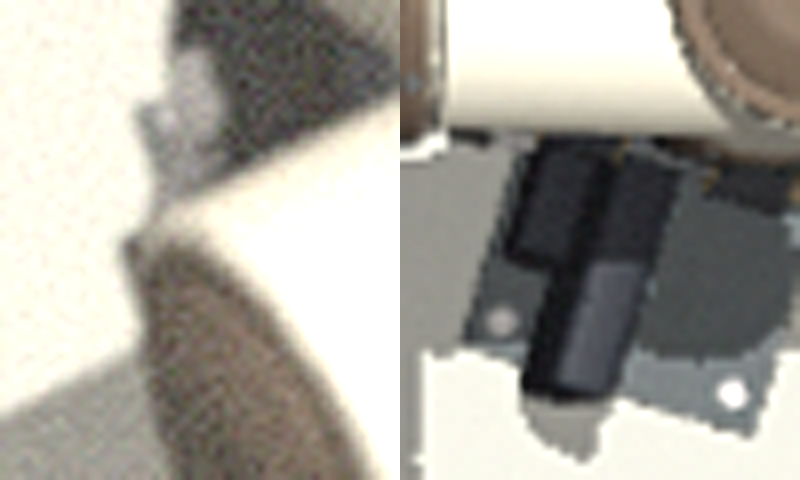

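```bash
python3 -c "
from station import r
print(r.finish_job())"
```

```text
the job is handed in; nothing more can be done
None
```

I flipped the leg past its centre, brought the terminal upright by its top edge and handed the job in at about 11 s of the 51 s allowed. It was still gripped at about 30 N, within about 0.02 rad of upright by the last images, with the leg fully down and the foot clear of the bench; `finish_job()` returned no verdict.

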